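Post a finished book through the drop box flap

TASK

Post the book that lies on the drop box's shelf: with your fingertips slide it along the shelf so that the book itself noses the hanging flap open and goes down the chute into the box. Keep your fingers off the flap and draw them back before it falls, so that it swings shut behind the book and not onto them. Do not pick the book up, and leave the thread spool, the glue jar and the bone folder on the shelf, and the things on the bench, where they are.

Things in the scene. Friction and masses are not known exactly. Their poses are not given: they have to be found in the camera images.
- dropbox: grey sheet-steel drop box with a shelf, fixed on the bench. Origin on the bench top, straight below the flap's middle; own x is the feed direction (from the shelf through the flap into the box), z up. Box proper: x = 0 to 376 mm, 320 mm wide, 200 mm high, clear cover on top; its well floor is 20 mm above the bench
- shelf_front (a point): middle of the shelf's open front end, on the shelf top (box axes: x = -290 mm, 110 mm above the bench). The shelf is flat smooth steel (friction about 0.35 with the book), level, 290 mm long from here to the flap, 320 mm wide, with 12 mm high upturned edges along both sides only
- mouth (a point): middle of the mouth's lower edge, on the shelf top straight under the flap (box axes: x = 0). The mouth is 190 mm wide and 72 mm high above the shelf; the sheet above it ends at the box top, 90 mm above the shelf
- brow (a point): middle of the edge, 35 mm behind the flap line, where the level shelf ends inside the box and the smooth chute begins, 33 degrees down to the well floor. Once the book's middle has passed this edge it tips over and slides down by itself, holding the flap up until it has gone through
- flap (a joint): steel flap, 200 mm wide, 75 mm high, 160 g, in the mouth of the drop box, hanging from a hinge along its upper edge 77 mm above the shelf; 0 = hanging shut (rad), grows as its lower edge swings into the box, at most 1.4; it does not swing out towards the shelf. It falls shut by its own weight
- flap_edge (a point): middle of the flap's lower edge (2 mm above the shelf top when shut)
- book_center (a point): centre of the book to be posted: hard cloth cover, 150 x 110 x 25 mm, about 260 g, lying flat on the shelf; own x along its 150 mm length, which points roughly along the feed direction (up to 0.3 rad askew), z up
- spool: wooden spool of thread standing on the shelf beside the mouth, 42 mm across, 55 mm high; origin at the centre of its underside
- gluejar: small white glue jar standing on the shelf beside the mouth, on the other side, 46 mm across, 65 mm high; origin at the centre of its underside
- brick: paper-wrapped brick used as a weight, 200 x 95 x 65 mm, on the bench; origin at the centre of its underside
- textblock: sewn text block without covers, 190 x 130 x 30 mm, on the bench; origin at the centre of its underside
- brush: glue brush, 200 mm long, lying on the bench
- bonefolder: bone folder, 150 x 22 x 5 mm, lying on the shelf close along its side edge; origin at the centre of its underside
- book: the same book; origin at the centre of its underside
Things that resemble listed ones, but are neither listed nor needed, are in the scene too. What is shaped like the book but turquoise or yellow is not meant.

How it is judged:
By the outcome, as a careful person would: the job done as asked, in the order asked, and still so for the second after the job is handed in, with the robot touching nothing.
It also fails if it takes over 38 s, if anything falls off the work surface, if the arm or the gripper's body presses on something with over 40 N, if the wrist force passes 120 N, or if a joint passes its speed limit or range.

ROBOT

A 6-joint arm with a two-finger parallel gripper is mounted at the origin on the work surface. World frame = base frame: x ahead of the robot, y to its left, z up, the work surface at z = 0. Lengths are in mm, angles in degrees, forces in N, time in s.
With the tool pointing down it reaches from about 325 to 925 mm from the base axis. Payload 3.1 kg.
Tool frame: the origin (TCP) lies midway between the tips of the shut fingers; the grasp point (between the pads) lies robot.grip_depth behind it (robot.grip_depth is the distance from the TCP to the grasp point, in mm); z points along the fingers, y is the direction in which the jaws open and shut (so a half turn about z gives the same grasp; the last joint's range is limited). The gripper opens to 85 mm and grips with 20 to 120 N. Pads are 22 mm wide; open, the fingers measure 114 mm over their backs; the gripper's body (76 mm by 85 mm) begins 54 mm behind the grasp point. The pads swing forward as they close: fully open they stand 13 mm farther back than shut.
Start: joints at [-6.429, 12.427, 92.441, -0, 75.132, -6.429], TCP at [625.011, 0.021, 205.1] pointing down, gripper open.
Joint ranges: [-157.48, 157.48], [-44.54, 120.13], [17.64, 146.25], [-64.5, 244.5], [7.68, 150.69], [-147.95, 147.95]. Speed limits (degrees/s): [159.86, 159.86, 180, 180, 180, 180].

INTERFACE

Orientations are given as [roll, pitch, yaw] about the fixed x, y, z axes, in that order (R = Rz(yaw) Ry(pitch) Rx(roll)).
In Python, from station import robot, eyes, order gives the robot as it stands.
- The arm moves only by the shell command python3 -m crank 'ROWS' [FORCE]. ROWS is JSON, a list of rows, each a list of 5 numbers: the opening, from 0 (shut) to 1 (fully open), then the shift along the world's x, y, z in mm, then the turn about the world's z in rad. A call has 1 to 12 rows; each row shifts and turns the pose as measured when the row begins; what a row does not reach is not made up. A row lasts 1/8 s, in which the tool goes at most 62.5 mm and 10.7 degrees, less where a joint would pass 70% of its speed; a pose out of reach is approached as far as the arm can. A call is refused whole if a number of a shift passes 62.5 or a number of a turn 0.188, either way. A call with a gripper value outside its range is refused whole. The fingers move at their own pace and stop on an object; FORCE is the grip in N (left out, the last holds). Time passes only in rows, so rows that do not move let the fingers close. It gives the time, the measured TCP pose, the force and the opening at its end, in the units of the state.
- robot.get_obs(): the state, without advancing time (a new reading comes with each control period).
- eyes.get_image(name): name is "scene" or "side" or "wrist"; returns the picture (420x560x3 uint8, red, green, blue); there is no depth.
- eyes.get_calibration(name): a dict with "fx", "fy", "cx", "cy" (pixels), "extrinsics" (4x4, takes a point from camera to world coordinates). Camera axes: x right, y down, z forward; pixel columns grow to the right and rows downward; lengths in mm; the calibration is good to about 2 mm. A picture is of the moment at which its call begins: read the wrist's pose just before it. get_calibration takes no time and is no camera call; for the wrist camera it gives the pose at the moment of the call.
- order.close_job(): hands the job in, once; it reports no verdict.
Trained networks look in the newest picture that a camera, given by its name, has taken for a name from the list of things; names that differ only in an ending like _2 or _b are one class to them, and where a whole thing is asked for, a point or a joint stands for the part that bears it (a point fixed in the world has none). Each returns a list of dicts, best first, with "p" (0 to 1); they miss things now and then, are a little off and sometimes report something else, mostly with a low value. They report only what shows in the picture. A call takes as long as a camera call. They do not tell look-alikes from the thing itself.
- eyes.regions_of(camera, label): "mask" (420x560 bool, what is visible of it).
- eyes.tip_of(camera, label): "point" ([x, y, z] in mm, in the coordinates of the camera as it stood for that picture, good to about 4 mm: a listed point, or the origin of a listed thing).
The state is a dict: "clock": time; "joint_pos": joint angles; "dq": joint speeds; "effort": joint torques, N m; "tool_pos": TCP position; "ee_rot": TCP orientation; "wrist_force": force on the tool from outside, world axes, zero at the start; "ft_torque": the same for the moment, N m; "grip_width": finger opening in mm.
Only numpy, scipy, OpenCV 4.12 (cv2) and the standard library are available. Lean on these libraries where they do the work, as an engineer would, in place of code of your own. Each camera call takes 0.05 s, during which the arm holds its last target.

## Working session

There is one attempt and no reset: what is moved stays moved. The work goes in short steps, Python scripts to look and compute and a shell command to move; the robot and the scene stay as the last step left them, time stands still between calls to the robot, and variables do not carry over. Pictures are saved under pics/ and viewed, and the job is handed in when it is done.

```bash
mkdir -p pics; ls; cat > h.py <<'E'
import numpy as np, cv2
from station import robot, eyes, order
def snap(c,fn):
    im=eyes.get_image(c); cv2.imwrite('pics/'+fn,cv2.cvtColor(im,cv2.COLOR_RGB2BGR)); return im
def w(c,p):
    E=np.array(eyes.get_calibration(c)['extrinsics']); return (E@np.append(p,1))[:3]
E
python3 - <<'E'
from h import *
print(robot.get_obs(), robot.grip_depth)
for c in ('scene','side'):
    snap(c,c+'0.png')
    for l in ['shelf_front','mouth','brow','flap_edge','book_center','dropbox','spool','gluejar','bonefolder']:
        print(c,l,[(round(d['p'],2),np.round(w(c,d['point'])).tolist()) for d in eyes.tip_of(c,l)[:3]])
print(robot.get_obs()['clock'])
E
```

```text
pics
{'clock': 0.0, 'joint_pos': array([-6.43035103e+00,  1.24783461e+01,  9.25287887e+01, -1.25865055e-03,
        7.51306502e+01, -6.42936332e+00]), 'dq': array([ 0.04875518,  0.01216831,  0.07893369,  0.02006294, -0.04633787,
        0.05421632]), 'effort': array([-2.90135131e-04, -3.96841800e+01, -3.03850436e+01, -2.80225659e-04,
        9.87685227e-03,  9.68610237e-06]), 'tool_pos': array([6.24125925e+02, 9.43767326e-02, 2.03748309e+02]), 'ee_rot': array([-1.79862945e+02, -1.42208347e-02,  8.99993197e+01]), 'wrist_force': array([-0.77073863, -0.38493071, -0.28068115]), 'ft_torque': array([0.00069896, 0.04842267, 0.01376638]), 'grip_width': 85.41989972101197} 18.700000000000003
scene shelf_front [(0.64, [539.0, 268.0, 114.0]), (0.27, [440.0, 15.0, 109.0])]
scene mouth [(0.75, [563.0, -18.0, 113.0])]
scene brow [(0.67, [572.0, -53.0, 113.0])]
scene flap_edge [(0.67, [568.0, -26.0, 117.0])]
scene book_center [(0.87, [538.0, 122.0, 125.0]), (0.72, [226.0, 265.0, 14.0])]
scene dropbox [(0.56, [563.0, -20.0, -1.0])]
scene spool [(0.49, [531.0, 502.0, 3.0])]
scene gluejar [(0.79, [440.0, 12.0, 110.0])]
scene bonefolder [(0.71, [683.0, 200.0, 115.0])]
side shelf_front [(0.75, [563.0, -16.0, 108.0]), (0.73, [538.0, 270.0, 106.0])]
side mouth [(0.73, [565.0, -15.0, 109.0])]
side brow [(0.88, [567.0, -53.0, 111.0])]
side flap_edge [(0.82, [562.0, -25.0, 112.0]), (0.57, [538.0, 122.0, 123.0])]
side book_center [(0.78, [273.0, -228.0, 10.0]), (0.73, [226.0, 264.0, 14.0]), (0.64, [539.0, 122.0, 121.0])]
side dropbox []
side spool [(0.55, [679.0, 59.0, 108.0]), (0.35, [536.0, 273.0, 108.0])]
side gluejar [(0.57, [435.0, 11.0, 111.0]), (0.56, [649.0, 456.0, 4.0])]
side bonefolder [(0.68, [683.0, 197.0, 108.0])]
1.0
```

View images.

View pics/scene0.png

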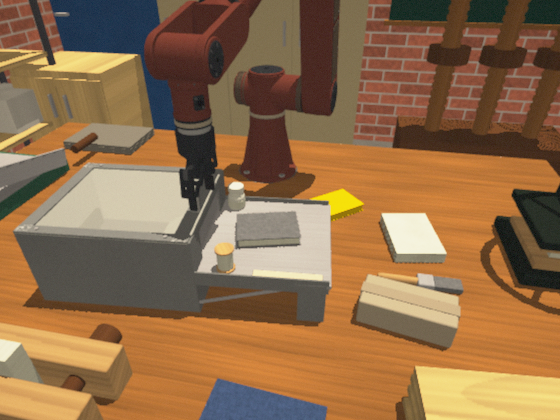

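View pics/side0.png

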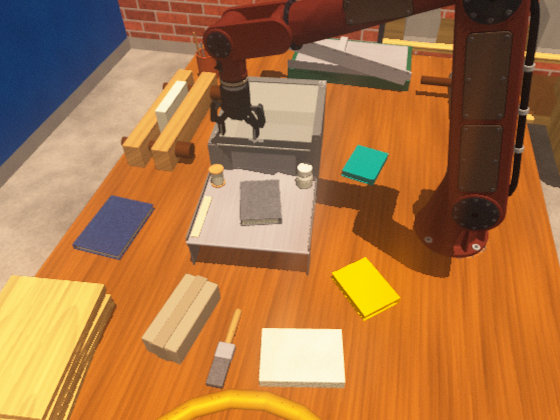

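```bash
cat > b.py <<'E'
from h import *
def rect(c,z=135):
    r=eyes.regions_of(c,'book')
    K=eyes.get_calibration(c);E=np.array(K['extrinsics'])
    out=[]
    for d in r[:4]:
        m=d['mask'].astype(np.uint8)
        cs,_=cv2.findContours(m,0,2)
        if not cs: continue
        c0=max(cs,key=cv2.contourArea)[:,0].astype(float)
        rays=np.c_[(c0[:,0]-K['cx'])/K['fx'],(c0[:,1]-K['cy'])/K['fy'],np.ones(len(c0))]@E[:3,:3].T
        P=E[:3,3]+rays*((z-E[2,3])/rays[:,2])[:,None]
        q=cv2.minAreaRect(P[:,:2].astype(np.float32))
        out.append((round(d['p'],2),q, np.round(cv2.boxPoints(q)).tolist()))
    return out
E
python3 - <<'E'
from b import *
for c in ('scene','side'):
    im=snap(c,c+'1.png')
    for o in rect(c): print(c,o)
    x0,y0=(190,170) if c=='scene' else (180,140)
    cr=im[y0:y0+120,x0:x0+150]
    cv2.imwrite('pics/crop_%s.png'%c,cv2.cvtColor(cv2.resize(cr,None,fx=5,fy=5,interpolation=cv2.INTER_CUBIC),cv2.COLOR_RGB2BGR))
    for _ in range(2): 
      for l in ['shelf_front','mouth','book_center','spool','gluejar']:
        print(c,l,[(round(d['p'],2),np.round(w(c,d['point'])).tolist()) for d in eyes.tip_of(c,l)[:2]])
E
```

```text
scene (0.91, ((409.6661682128906, 278.24493408203125), (118.59368133544922, 114.58151245117188), 40.450252532958984), [[327.0, 283.0], [402.0, 196.0], [492.0, 273.0], [418.0, 360.0]])
scene (0.8, ((555.0449829101562, 122.8273696899414), (139.46560668945312, 149.14024353027344), 15.740134239196777), [[468.0, 176.0], [508.0, 32.0], [642.0, 70.0], [602.0, 214.0]])
scene (0.18, ((569.9971923828125, -104.82882690429688), (568.91357421875, 754.7156372070312), 5.577056407928467), [[250.0, 243.0], [324.0, -508.0], [890.0, -453.0], [816.0, 298.0]])
scene shelf_front []
scene mouth [(0.64, [562.0, -18.0, 112.0])]
scene book_center [(0.58, [227.0, 263.0, 13.0])]
scene spool [(0.58, [686.0, 56.0, 114.0])]
scene gluejar [(0.91, [441.0, 13.0, 110.0])]
scene shelf_front []
scene mouth [(0.64, [562.0, -18.0, 112.0])]
scene book_center [(0.58, [227.0, 263.0, 13.0])]
scene spool [(0.58, [686.0, 56.0, 114.0])]
scene gluejar [(0.91, [441.0, 13.0, 110.0])]
side (0.76, ((532.7573852539062, 131.71360778808594), (107.06059265136719, 170.87596130371094), 16.254520416259766), [[457.0, 199.0], [505.0, 35.0], [
[... 381 characters left out ...]
440.0]])
side (0.64, ((271.2133483886719, -82.79637145996094), (156.43003845214844, 102.66191864013672), 75.30547332763672), [[202.0, -145.0], [301.0, -171.0], [341.0, -20.0], [241.0, 6.0]])
side shelf_front [(0.9, [535.0, 269.0, 109.0])]
side mouth [(0.7, [566.0, -13.0, 108.0])]
side book_center [(0.97, [538.0, 123.0, 121.0]), (0.92, [222.0, 264.0, 11.0])]
side spool [(0.78, [683.0, 55.0, 110.0])]
side gluejar [(0.72, [435.0, 13.0, 113.0])]
side shelf_front [(0.9, [535.0, 269.0, 109.0])]
side mouth [(0.7, [566.0, -13.0, 108.0])]
side book_center [(0.97, [538.0, 123.0, 121.0]), (0.92, [222.0, 264.0, 11.0])]
side spool [(0.78, [683.0, 55.0, 110.0])]
side gluejar [(0.72, [435.0, 13.0, 113.0])]
```

View pics/crop_side.png

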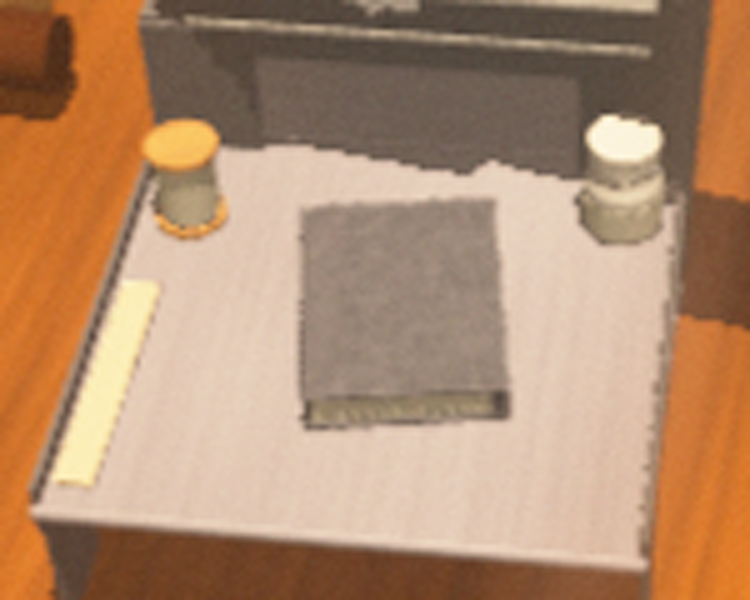

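View pics/crop_scene.png

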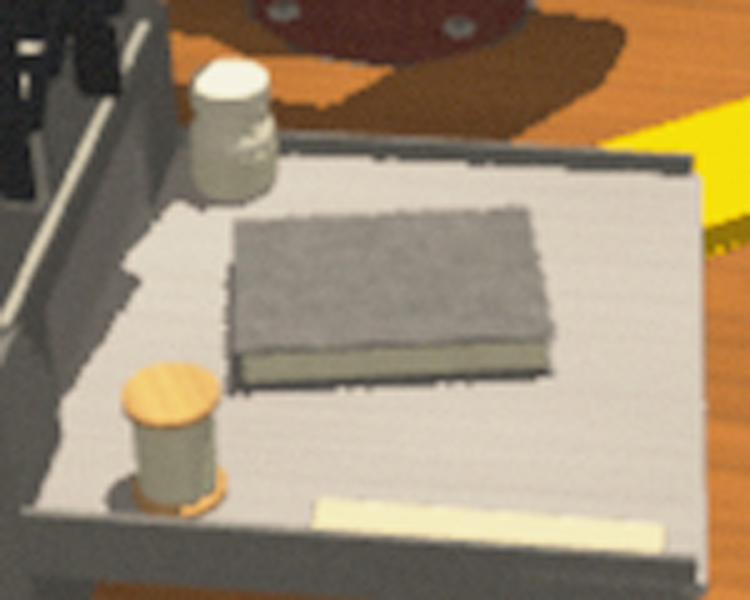

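```bash
python3 - <<'E'
from h import *
def pr(c,uv,z):
    K=eyes.get_calibration(c);E=np.array(K['extrinsics'])
    r=E[:3,:3]@np.array([(uv[0]-K['cx'])/K['fx'],(uv[1]-K['cy'])/K['fy'],1]); return np.round((E[:3,3]+r*(z-E[2,3])/r[2])[:2],1)
for c,o,L in (('side',(180,140),[(302,208),(495,198),(510,390),(302,395)]),('scene',(190,170),[(235,222),(530,208),(550,330),(235,350)])):
    P=np.array([pr(c,(u/5+o[0],v/5+o[1]),135) for u,v in L]);print(c,P.tolist(),P.mean(0))
    for a,b in((0,1),(1,2),(2,3),(3,0)):
        d=P[b]-P[a];print(np.hypot(*d),np.degrees(np.arctan2(d[1],d[0])))
for u,v in((35,512),(648,565)): print(pr('side',(u/5+180,v/5+140),110))
print(robot.get_obs()['clock'])
E
```

```text
side [[608.8, 68.4], [503.4, 37.5], [462.1, 181.1], [568.1, 207.4]] [535.6 123.6]
109.83610517493779 -163.6605047774085
149.42104938729346 106.04547116326047
109.2139643085993 13.93445227231003
144.8360797591539 -73.6796655222335
scene [[510.3, 35.3], [468.2, 179.2], [568.3, 205.0], [612.3, 65.1]] [539.775 121.15 ]
149.93205127656992 106.30759069022218
103.37141771302159 14.452981582232583
146.65609431591992 -72.54109791505321
106.26401084092389 -163.71391449264434
[688.3 293.5]
[373.1 261.2]
2.2
```

```bash
python3 -m crank '[[0.7,0,0,50,0],[0.7,0,0,50,0],[0.7,-19,47,0,0.018],[0.7,-19,47,0,0.018],[0.7,-19,47,0,0.018],[0.7,-19,47,0,0.018],[0.7,-19,47,0,0.018],[0.7,0,0,0,0]]'
```

```text
clock: 3.2
tool_pos: [526.4, 240.9, 308.5]
ee_rot: [179.9, -0.1, 95.1]
wrist_force: [-0.0, -0.5, 0.1]
grip_width: 59.7
```

```bash
python3 -m crank '[[0.7,0,-4,-50,0],[0.7,0,-2,-50,0],[0.7,0,0,-50,0],[0.7,0,0,-25,0],[0.7,0,0,0,0]]'
python3 - <<'E'
from h import *
a=snap('side','s2.png');b=snap('scene','c2.png')
k=lambda im,x,y:cv2.cvtColor(cv2.resize(im[y:y+150,x:x+190],None,fx=4,fy=4,interpolation=cv2.INTER_CUBIC),cv2.COLOR_RGB2BGR)
cv2.imwrite('pics/s2c.png',k(a,160,140));cv2.imwrite('pics/c2c.png',k(b,180,150))
snap('wrist','w2.png')
E
```

```text
clock: 3.82
tool_pos: [528.9, 230.8, 131.3]
ee_rot: [179.5, 0.0, 95.0]
wrist_force: [-0.5, 0.5, 0.4]
grip_width: 59.8
```

View pics/s2c.png

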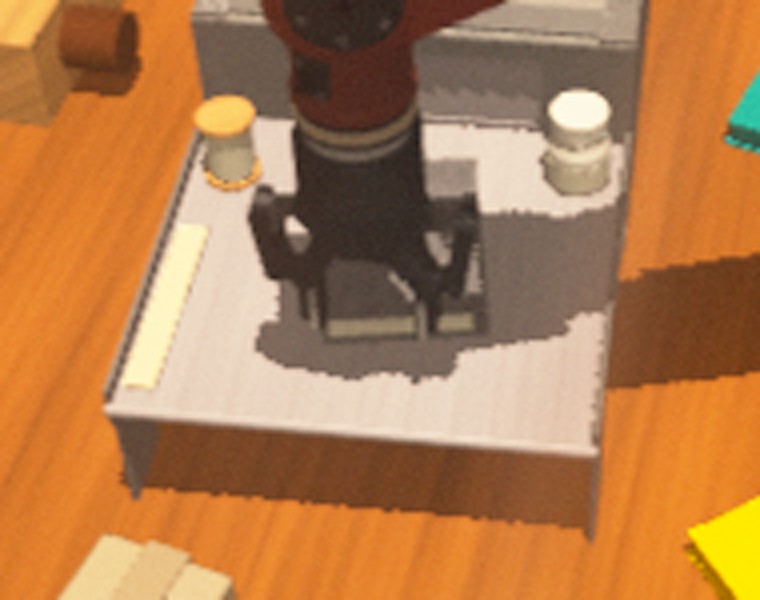

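View pics/c2c.png

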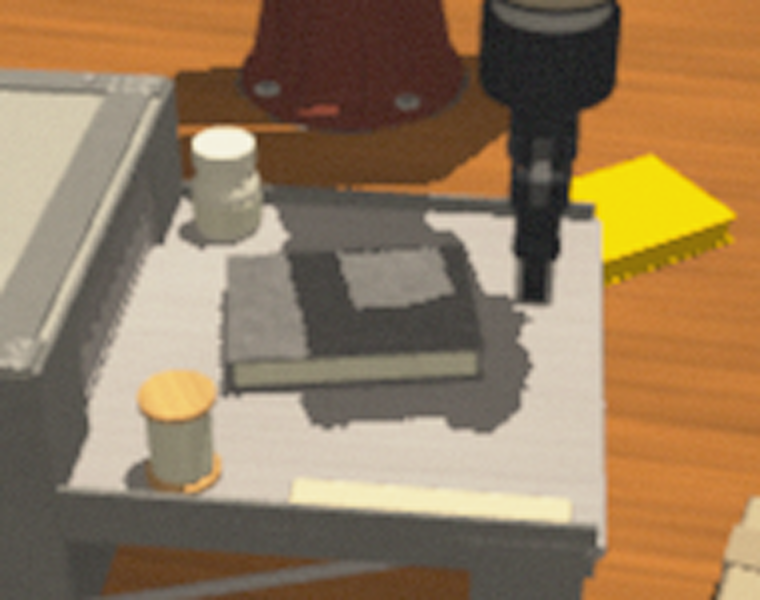

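View pics/w2.png

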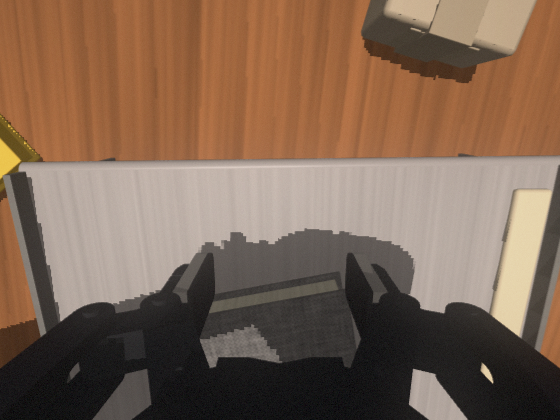

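```bash
python3 -m crank '[[0.7,0,0,-14,0],[0.7,0,0,0,0],[0.7,1.3,-15,0,0],[0.7,1.3,-15,0,0],[0.7,1.3,-15,0,0],[0.7,1.3,-15,0,0],[0.7,1.3,-15,0,0]]'
python3 - <<'E'
from h import *
a=snap('side','s3.png');b=snap('scene','c3.png')
k=lambda im,x,y:cv2.cvtColor(cv2.resize(im[y:y+150,x:x+190],None,fx=4,fy=4,interpolation=cv2.INTER_CUBIC),cv2.COLOR_RGB2BGR)
cv2.imwrite('pics/s3c.png',k(a,160,140));cv2.imwrite('pics/c3c.png',k(b,180,150))
print(robot.get_obs()['tool_pos'],robot.get_obs()['wrist_force'])
E
```

```text
clock: 4.85
tool_pos: [542.3, 152.9, 125.8]
ee_rot: [178.5, -0.1, 95.1]
wrist_force: [-0.1, -0.5, -0.3]
grip_width: 59.7
[542.40014913 152.33293607 125.78541505] [0.7319708  0.60388425 0.24678892]
```

View pics/s3c.png

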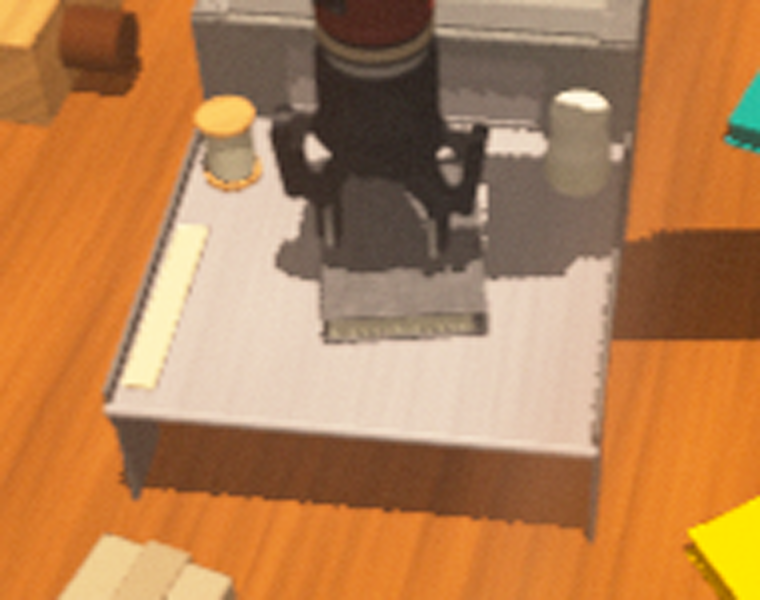

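View pics/c3c.png

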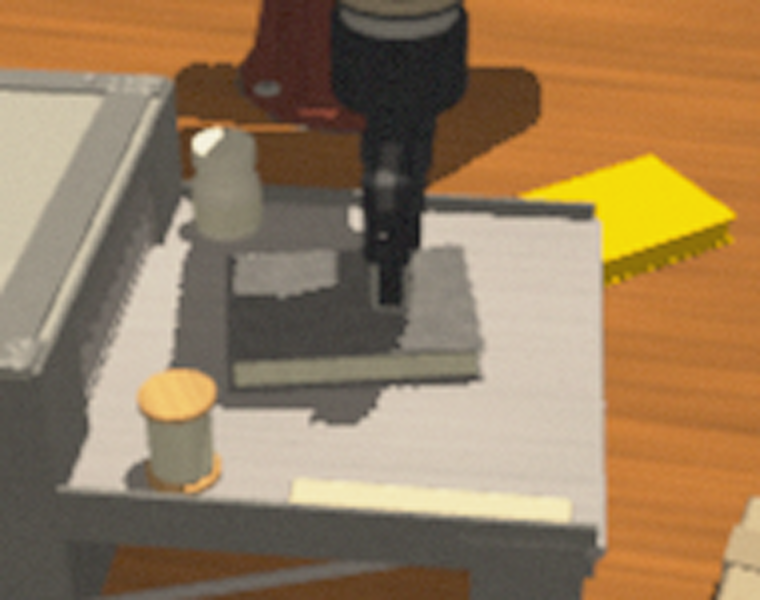

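```bash
python3 -m crank '[[0.7,-1,10,12,0],[0.7,-4,35,0,0],[0.7,-4,35,0,0],[0.7,-1,6,0,0],[0.7,0,0,0,0],[0.7,0,0,-15,0],[0.7,0,0,0,0]]'
```

```text
clock: 5.82
tool_pos: [532.8, 243.0, 125.9]
ee_rot: [178.3, -0.2, 95.0]
wrist_force: [-1.1, 0.3, 0.3]
grip_width: 59.8
```

```bash
python3 -m crank '[[0.7,-3,-8,-8,0],[0.7,0,0,-8,0],[0.7,0,0,0,0]]'
python3 - <<'E'
from h import *
b=snap('scene','c4.png')
k=lambda im,x,y:cv2.cvtColor(cv2.resize(im[y:y+150,x:x+190],None,fx=4,fy=4,interpolation=cv2.INTER_CUBIC),cv2.COLOR_RGB2BGR)
cv2.imwrite('pics/c4c.png',k(b,180,150))
E
```

```text
clock: 6.2
tool_pos: [529.2, 232.6, 107.8]
ee_rot: [178.4, -0.2, 94.9]
wrist_force: [-0.5, -0.5, -0.2]
grip_width: 59.9
```

View pics/c4c.png

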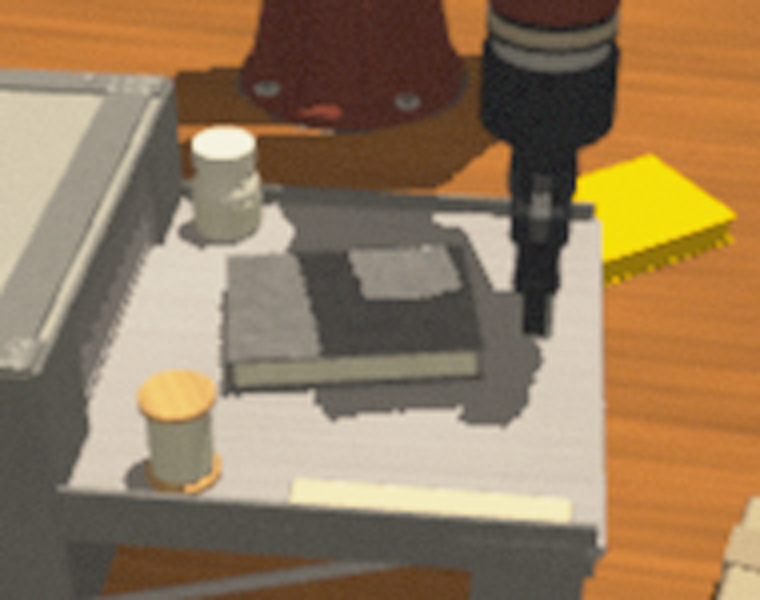

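```bash
python3 - <<'E'
from h import *
K=eyes.get_calibration('scene');E=np.array(K['extrinsics']);Ei=np.linalg.inv(E)
for lat in(30,37):
 for z in (108,112,116,120,124,128):
  p=Ei@np.array([529.2+lat,232.6+lat*.087,z,1]);print(lat,z,K['fx']*p[0]/p[2]+K['cx'],K['fy']*p[1]/p[2]+K['cy'])
E
```

```text
30 108 312.8019207697011 244.34478022801477
30 112 312.88561112654475 243.0167294918
30 116 312.969703234045 241.68230352580377
30 120 313.054199992033 240.34145631370092
30 124 313.1391043283148 238.99414139523788
30 128 313.2244191990101 237.64031186086646
37 108 312.68136339635737 246.17535179121904
37 112 312.7652765106987 244.84356742560004
37 116 312.8495949211358 243.5053506088907
37 120 312.9343215711166 242.16065462565456
37 124 313.01945943266014 240.8094323069986
37 128 313.1050115067046 239.45163602505775
```

```bash
python3 - <<'E'
from h import *
a=snap('side','s5.png');wr=snap('wrist','w5.png')
g=np.clip(a[150:250,190:310].astype(float)*1.8,0,255).astype(np.uint8)
cv2.imwrite('pics/s5c.png',cv2.cvtColor(cv2.resize(g,None,fx=6,fy=6,interpolation=cv2.INTER_CUBIC),cv2.COLOR_RGB2BGR))
b=eyes.get_image('scene');g=np.clip(b[180:260,270:370].astype(float)*1.8,0,255).astype(np.uint8)
cv2.imwrite('pics/c5c.png',cv2.cvtColor(cv2.resize(g,None,fx=6,fy=6,interpolation=cv2.INTER_CUBIC),cv2.COLOR_RGB2BGR))
K=eyes.get_calibration('side');E=np.array(K['extrinsics']);Ei=np.linalg.inv(E)
for lat in(-37,-30,30,37):
 for z in (110,120,130,140):
  p=Ei@np.array([529.2+lat,232.6+lat*.087,z,1]);print(lat,z,(K['fx']*p[0]/p[2]+K['cx']-190)*6,(K['fy']*p[1]/p[2]+K['cy']-150)*6)
E
```

```text
-37 110 460.658448500977 516.2823234412982
-37 120 459.801461669657 501.1858403157585
-37 130 458.93397152079353 485.90433316153843
-37 140 458.05578376920937 470.4343794955896
-30 110 444.6873016799274 514.7538996827202
-30 120 443.7336007009029 499.65699955784515
-30 130 442.76821798874107 484.37517988026696
-30 140 441.7909375892833 468.90502213784794
30 110 308.55458115184365 501.72612611665966
30 120 306.78116916492434 486.62611388895124
30 130 304.9861446514985 471.34207819860114
30 140 303.16911010238744 455.8706343873923
37 110 292.76087910986473 500.2146836568706
37 120 290.892905364744 485.1143616204053
37 130 289.0021800783282 469.83012072465306
37 140 287.0882850400204 454.3585802397152
```

View pics/s5c.png

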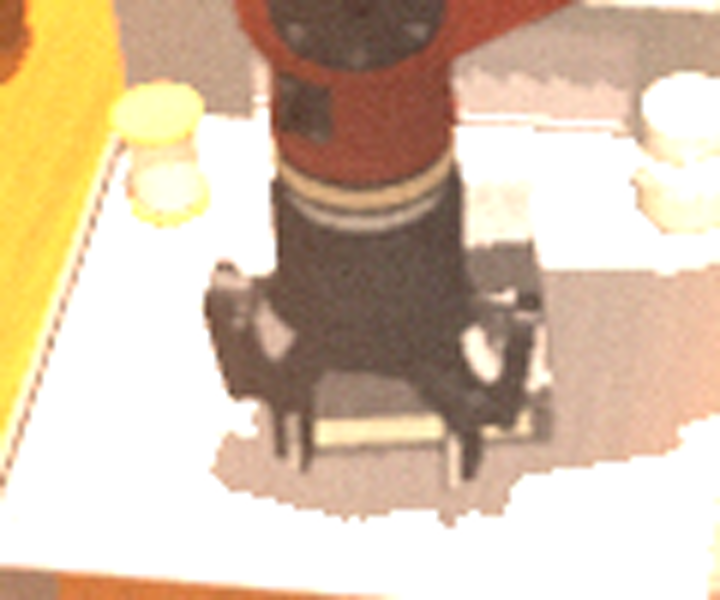

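View pics/c5c.png

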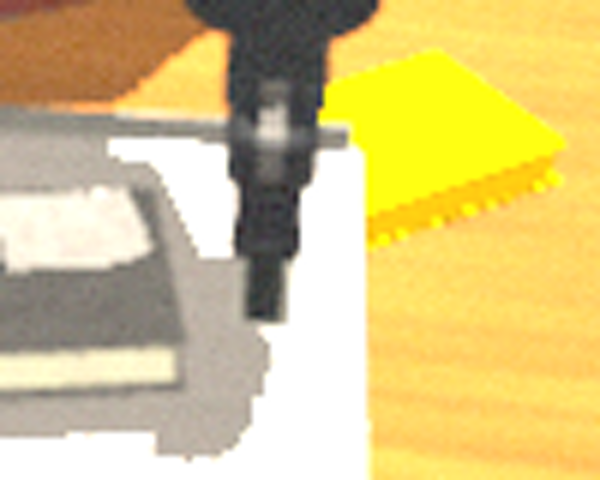

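View pics/w5.png

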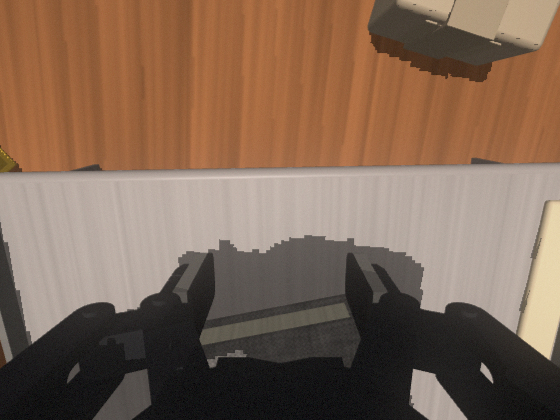

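```bash
python3 -m crank '[[0.7,0,0,-4,0],[0.7,0,0,-4,0]]'; python3 -m crank '[[0.7,0,0,-3,0],[0.7,0,0,0,0]]'
python3 - <<'E'
from h import *
b=eyes.get_image('scene');g=np.clip(b[180:260,270:370].astype(float)*1.3,0,255).astype(np.uint8)
cv2.imwrite('pics/c6c.png',cv2.cvtColor(cv2.resize(g,None,fx=6,fy=6,interpolation=cv2.INTER_CUBIC),cv2.COLOR_RGB2BGR))
a=eyes.get_image('side')
g=np.clip(a[150:250,190:310].astype(float)*1.3,0,255).astype(np.uint8)
cv2.imwrite('pics/s6c.png',cv2.cvtColor(cv2.resize(g,None,fx=6,fy=6,interpolation=cv2.INTER_CUBIC),cv2.COLOR_RGB2BGR))
E
```

```text
clock: 6.65
tool_pos: [531.2, 233.9, 102.0]
ee_rot: [178.1, -0.2, 94.9]
wrist_force: [-0.2, 0.1, 0.3]
grip_width: 59.9
clock: 6.9
tool_pos: [530.8, 233.9, 98.2]
ee_rot: [178.2, -0.2, 94.9]
wrist_force: [-1.0, 0.0, 0.7]
grip_width: 59.8
```

View pics/c6c.png

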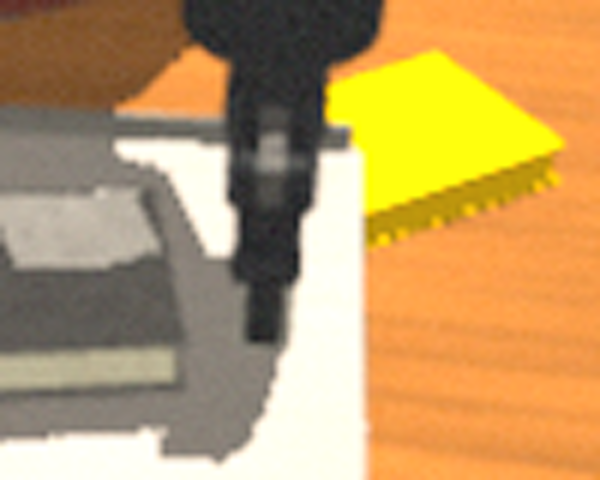

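View pics/s6c.png

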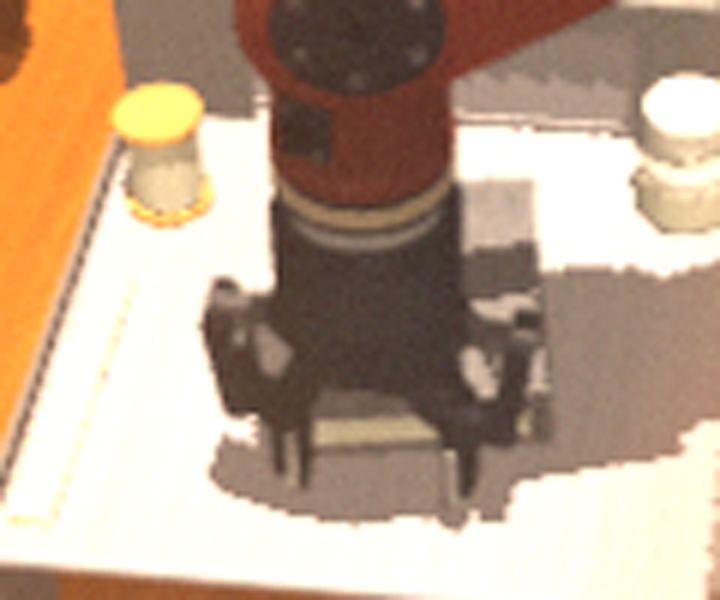

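```bash
python3 -m crank '[[0.7,1,-13,0,0],[0.7,1,-13,0,0],[0.7,1,-13,0,0]]';python3 -m crank '[[0.7,1,-13,-0.5,0],[0.7,1,-13,-0.5,0],[0.7,1,-13,-0.5,0]]'
python3 - <<'E'
from h import *
b=eyes.get_image('scene');g=b[150:290,180:370]
cv2.imwrite('pics/c7c.png',cv2.cvtColor(cv2.resize(g,None,fx=4,fy=4,interpolation=cv2.INTER_CUBIC),cv2.COLOR_RGB2BGR))
a=eyes.get_image('side')
g=np.clip(a[140:260,180:330].astype(float)*1.3,0,255).astype(np.uint8)
cv2.imwrite('pics/s7c.png',cv2.cvtColor(cv2.resize(g,None,fx=5,fy=5,interpolation=cv2.INTER_CUBIC),cv2.COLOR_RGB2BGR))
E
```

```text
clock: 7.38
tool_pos: [534.6, 193.4, 99.1]
ee_rot: [178.1, -0.3, 95.0]
wrist_force: [-0.0, 0.4, -0.5]
grip_width: 59.3
clock: 7.75
tool_pos: [538.2, 151.2, 98.0]
ee_rot: [178.0, -0.3, 94.9]
wrist_force: [0.7, 0.2, 0.5]
grip_width: 59.9
```

View pics/c7c.png

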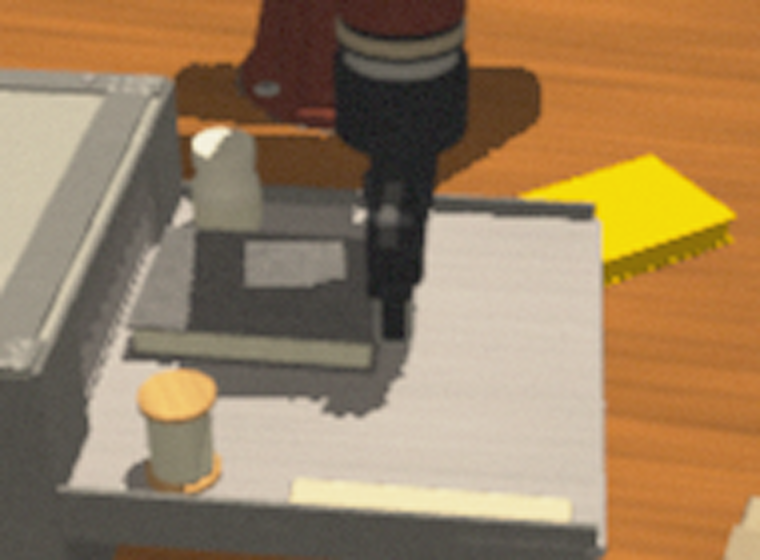

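View pics/s7c.png

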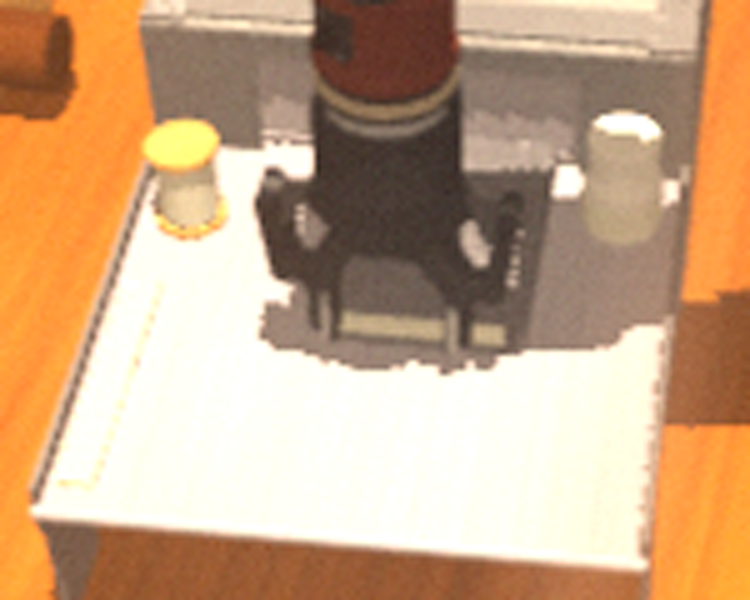

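```bash
python3 -m crank '[[0.7,1.5,-14,0,0],[0.7,1.5,-14,0,0],[0.7,1.5,-14,-0.5,0]]';python3 -m crank '[[0.7,1.5,-14,0,0],[0.7,1.5,-14,-0.5,0],[0.7,1.2,-10,0,0]]'
python3 - <<'E'
from h import *
b=eyes.get_image('scene');g=b[150:290,180:370]
cv2.imwrite('pics/c8c.png',cv2.cvtColor(cv2.resize(g,None,fx=4,fy=4,interpolation=cv2.INTER_CUBIC),cv2.COLOR_RGB2BGR))
a=eyes.get_image('side')
g=np.clip(a[110:230,180:330].astype(float)*1.3,0,255).astype(np.uint8)
cv2.imwrite('pics/s8c.png',cv2.cvtColor(cv2.resize(g,None,fx=5,fy=5,interpolation=cv2.INTER_CUBIC),cv2.COLOR_RGB2BGR))
print(robot.get_obs()['tool_pos'])
for c in('scene','side'):print([(round(d['p'],2),np.round(w(c,d['point'])).tolist()) for d in eyes.tip_of(c,'book_center')])
E
```

```text
clock: 8.22
tool_pos: [542.7, 107.3, 97.4]
ee_rot: [178.1, -0.3, 95.0]
wrist_force: [0.0, 1.8, 0.8]
grip_width: 59.7
clock: 8.6
tool_pos: [547.2, 66.2, 96.8]
ee_rot: [178.1, -0.3, 94.9]
wrist_force: [0.2, 1.6, 0.6]
grip_width: 59.4
[547.27906309  65.70312008  96.82357865]
[(0.79, [227.0, 262.0, 14.0])]
[(0.66, [225.0, 265.0, 11.0]), (0.64, [540.0, -16.0, 124.0]), (0.62, [278.0, -231.0, 11.0]), (0.2, [347.0, 496.0, 3.0])]
```

View pics/c8c.png

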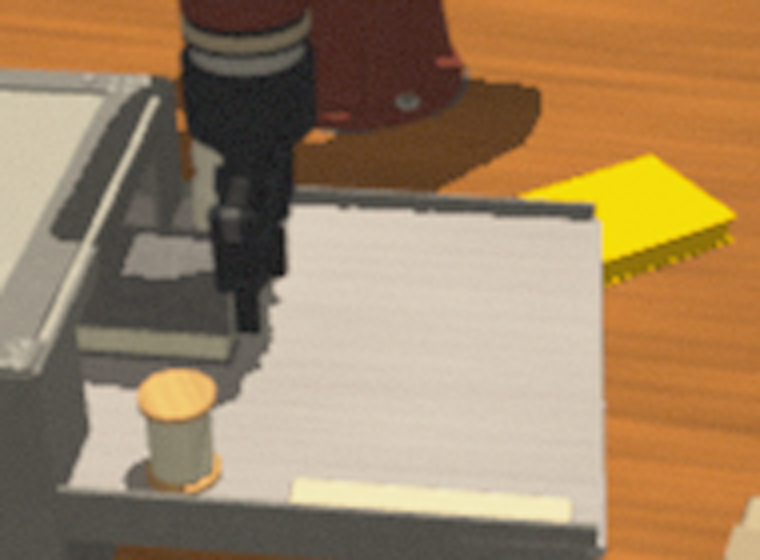

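View pics/s8c.png

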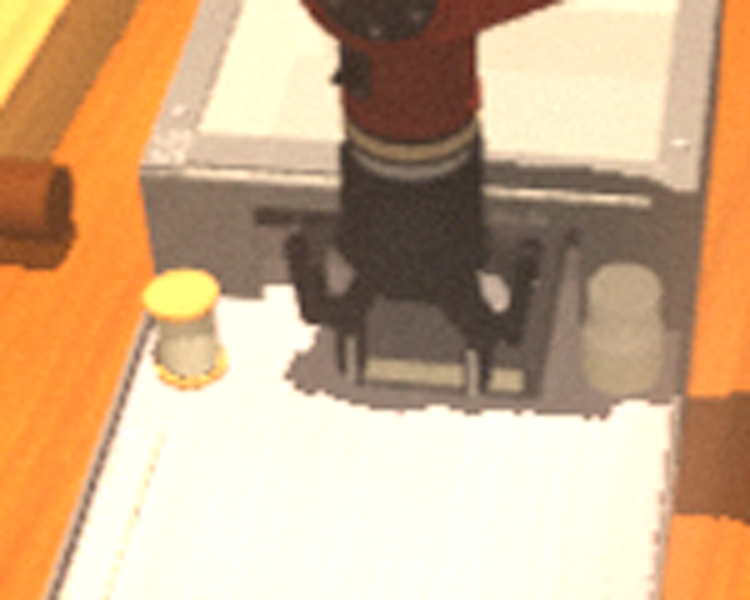

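```bash
python3 -m crank '[[0.7,1,-12,0,0],[0.7,1,-12,0,0]]'
python3 - <<'E'
from h import *
b=eyes.get_image('scene');g=b[140:280,160:350]
cv2.imwrite('pics/c9c.png',cv2.cvtColor(cv2.resize(g,None,fx=4,fy=4,interpolation=cv2.INTER_CUBIC),cv2.COLOR_RGB2BGR))
a=eyes.get_image('side')
g=np.clip(a[110:230,180:330].astype(float)*1.3,0,255).astype(np.uint8)
cv2.imwrite('pics/s9c.png',cv2.cvtColor(cv2.resize(g,None,fx=5,fy=5,interpolation=cv2.INTER_CUBIC),cv2.COLOR_RGB2BGR))
print(robot.get_obs()['tool_pos'])
for c in('scene','side'):print([(round(d['p'],2),np.round(w(c,d['point'])).tolist()) for d in eyes.tip_of(c,'book_center')])
E
```

```text
clock: 9.05
tool_pos: [548.9, 43.2, 96.7]
ee_rot: [178.1, -0.3, 95.0]
wrist_force: [-0.2, 1.3, 0.6]
grip_width: 59.9
[549.07227071  42.0405743   96.70124215]
[(0.94, [539.0, -47.0, 127.0]), (0.89, [227.0, 264.0, 12.0])]
[(0.89, [277.0, -229.0, 12.0]), (0.69, [542.0, -43.0, 122.0]), (0.58, [228.0, 267.0, 13.0])]
```

View pics/c9c.png

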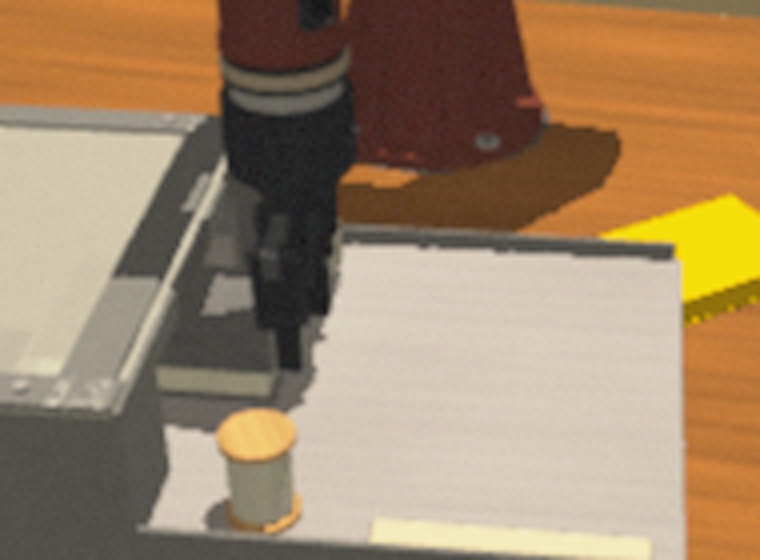

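View pics/s9c.png

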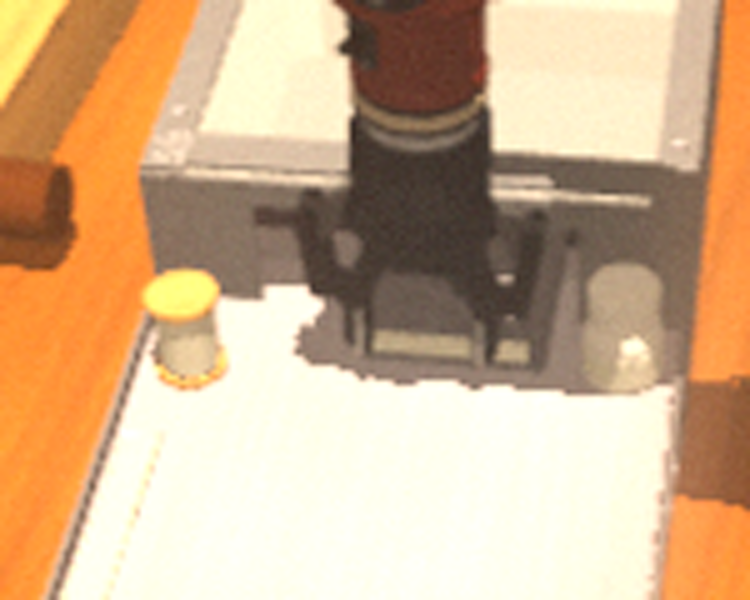

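```bash
python3 -m crank '[[0.7,1,-14,0,0],[0.7,-2,25,0,0],[0.7,-3,40,0,0],[0.7,0,0,0,0]]'
python3 - <<'E'
from h import *
b=eyes.get_image('scene');g=b[140:280,160:350]
cv2.imwrite('pics/c10c.png',cv2.cvtColor(cv2.resize(g,None,fx=4,fy=4,interpolation=cv2.INTER_CUBIC),cv2.COLOR_RGB2BGR))
a=eyes.get_image('side')
g=np.clip(a[110:230,180:330].astype(float)*1.3,0,255).astype(np.uint8)
cv2.imwrite('pics/s10c.png',cv2.cvtColor(cv2.resize(g,None,fx=5,fy=5,interpolation=cv2.INTER_CUBIC),cv2.COLOR_RGB2BGR))
print(robot.get_obs()['tool_pos'])
E
```

```text
clock: 9.75
tool_pos: [545.7, 92.0, 96.8]
ee_rot: [178.0, -0.2, 94.9]
wrist_force: [0.2, -0.2, 0.0]
grip_width: 59.9
[546.00052287  90.28768223  96.85100806]
```

View pics/c10c.png

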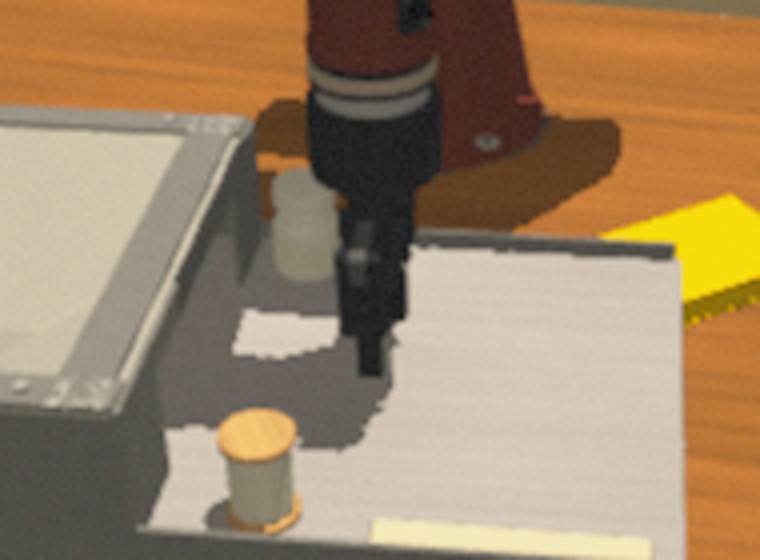

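View pics/s10c.png

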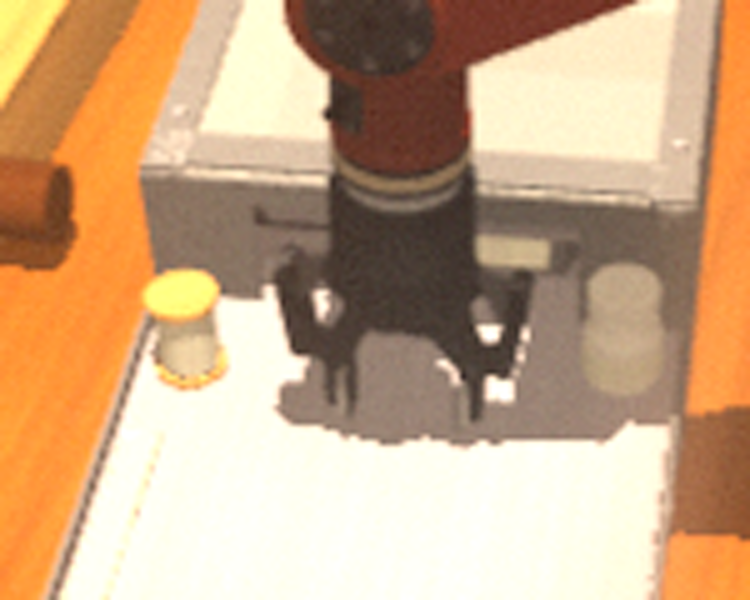

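```bash
python3 -m crank '[[0.7,-3,40,0,0],[0.7,-3,40,20,0],[0.7,0,40,50,0],[0.7,0,40,50,0],[0.7,0,40,50,0],[0.7,0,0,0,0],[0.7,0,0,0,0],[0.7,0,0,0,0]]'
python3 - <<'E'
from h import *
a=snap('side','s11.png');b=snap('scene','c11.png');k=lambda g:cv2.cvtColor(cv2.resize(g,None,fx=3,fy=3,interpolation=cv2.INTER_CUBIC),cv2.COLOR_RGB2BGR)
cv2.imwrite('pics/s11c.png',k(np.clip(a[70:260,150:350].astype(float)*1.4,0,255).astype(np.uint8)))
cv2.imwrite('pics/c11c.png',k(b[140:320,20:280]))
for c in('scene','side'):
  for l in ('book_center','flap_edge','spool','gluejar','bonefolder'):print(c,l,[(round(d['p'],2),np.round(w(c,d['point'])).tolist()) for d in eyes.tip_of(c,l)])
E
```

```text
clock: 10.85
tool_pos: [540.8, 282.8, 267.5]
ee_rot: [178.2, 0.2, 94.1]
wrist_force: [-0.8, -0.3, 0.2]
grip_width: 59.4
scene book_center [(0.68, [226.0, 262.0, 13.0])]
scene flap_edge [(0.56, [568.0, -27.0, 116.0])]
scene spool [(0.9, [681.0, 56.0, 114.0])]
scene gluejar [(0.97, [440.0, 15.0, 108.0])]
scene bonefolder [(0.72, [684.0, 197.0, 115.0])]
side book_center [(0.82, [225.0, 268.0, 14.0]), (0.7, [536.0, 271.0, 107.0]), (0.57, [277.0, -228.0, 13.0])]
side flap_edge [(0.79, [560.0, -21.0, 109.0])]
side spool [(0.56, [677.0, 59.0, 106.0])]
side gluejar [(0.87, [437.0, 10.0, 109.0])]
side bonefolder [(0.88, [685.0, 198.0, 109.0]), (0.49, [437.0, 11.0, 110.0])]
```

View pics/s11c.png

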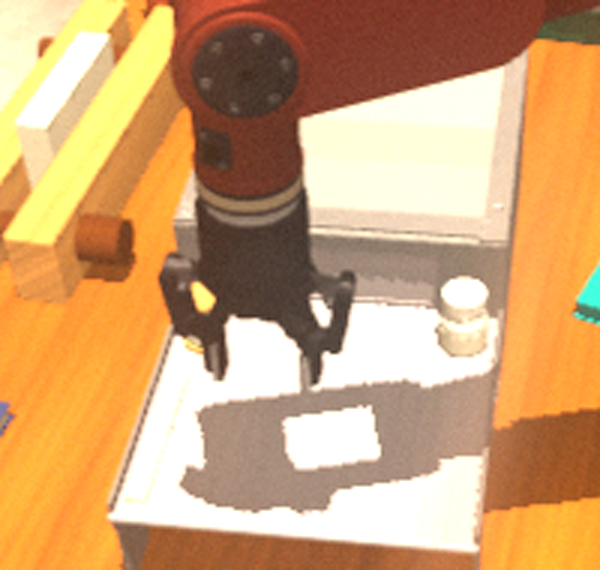

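View pics/c11c.png

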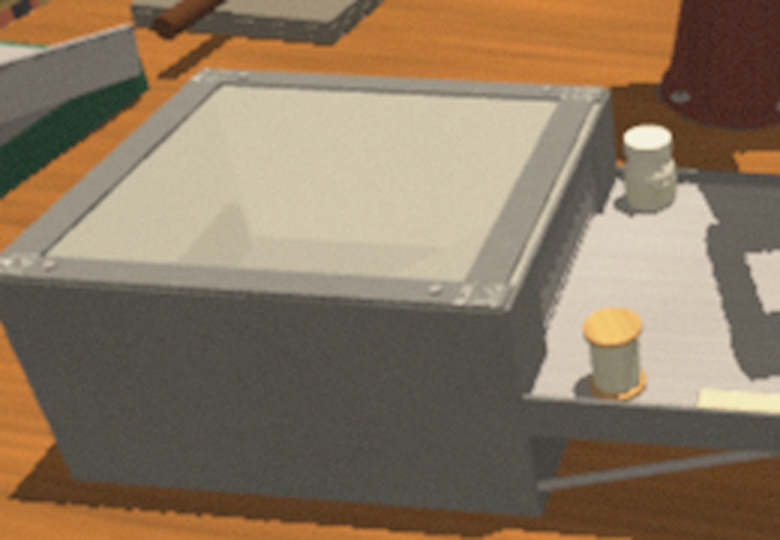

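```bash
python3 -m crank '[[0.7,-40,40,0,0],[0.7,-50,40,0,0],[0.7,-50,40,0,0],[0.7,-50,40,0,0],[0.7,0,0,0,0],[0.7,0,0,0,0]]'
python3 - <<'E'
from h import *
a=snap('side','s12.png');k=lambda g:cv2.cvtColor(cv2.resize(g,None,fx=3,fy=3,interpolation=cv2.INTER_CUBIC),cv2.COLOR_RGB2BGR)
cv2.imwrite('pics/s12c.png',k(np.clip(a[70:260,150:400].astype(float)*1.2,0,255).astype(np.uint8)))
E
```

```text
clock: 12.2
tool_pos: [350.5, 444.8, 269.8]
ee_rot: [177.9, -0.0, 94.1]
wrist_force: [0.7, -0.7, -0.3]
grip_width: 59.8
```

View pics/s12c.png

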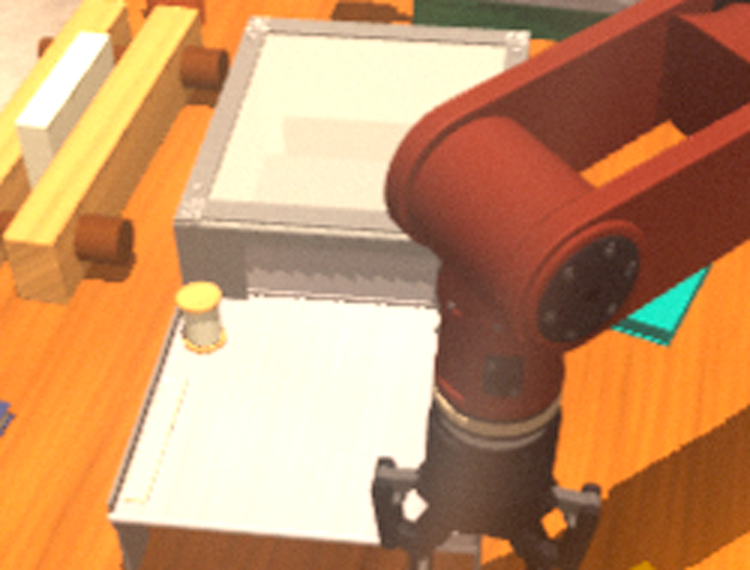

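```bash
python3 - <<'E'
import cv2,numpy as np
o=[]
for f,(y,x,h,w) in {'side0':(70,150,110,200),'s12':(70,150,110,200),'scene0':(150,20,130,200),'c11':(150,20,130,200)}.items():
    g=cv2.imread(f'pics/{f}.png')[y:y+h,x:x+w]; g=cv2.resize(g,(400,260),interpolation=cv2.INTER_CUBIC).astype(float)
    o.append(np.clip((g-128)*2+90,0,255).astype(np.uint8))
cv2.imwrite('pics/cmp.png',np.vstack([np.hstack(o[:2]),np.hstack(o[2:])]))
E
```

```text
(no output)
```

View pics/cmp.png

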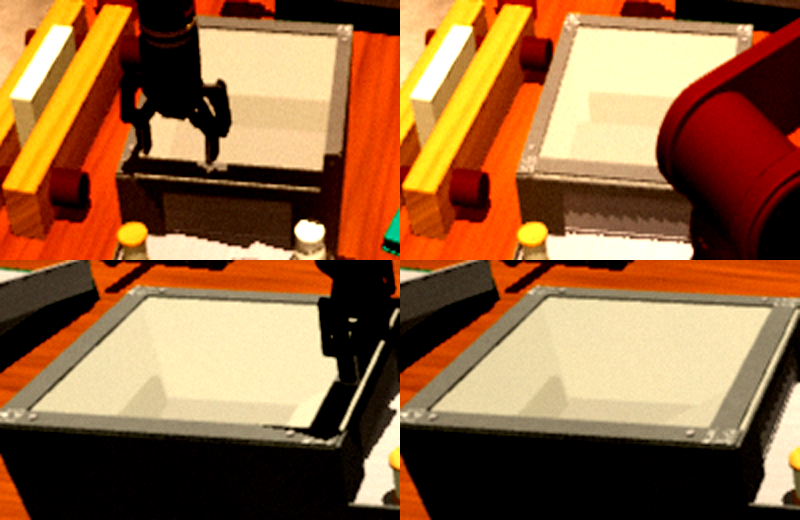

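```bash
python3 -m crank '[[0.7,20,-20,40,0],[0.7,25,-50,40,0],[0.7,25,-55,40,0],[0.7,25,-55,20,0],[0.7,25,-55,0,0],[0.7,25,-55,0,0],[0.7,25,-55,0,0],[0.7,20,-55,0,0],[0.7,20,-55,0,0],[0.7,0,-40,0,0],[0.7,0,0,0,0]]'
python3 - <<'E'
from h import *
snap('wrist','w13.png');snap('side','s13.png')
E
```

```text
clock: 13.62
tool_pos: [562.2, -65.7, 403.0]
ee_rot: [177.6, 0.3, 92.4]
wrist_force: [-0.4, 0.9, 0.8]
grip_width: 59.4
```

View pics/w13.png

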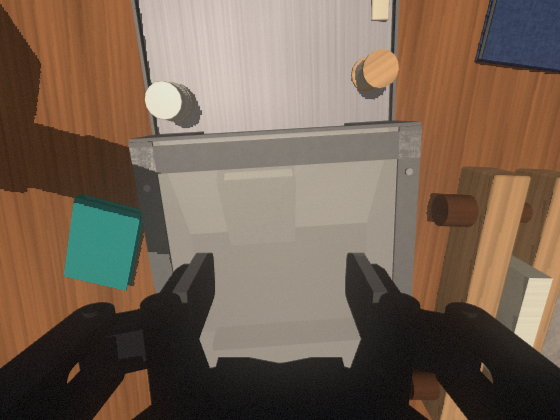

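```bash
python3 -m crank '[[0.7,0,-50,0,0],[0.7,0,-50,0,0],[0.7,0,0,0,0],[0.7,0,0,0,0]]'
python3 - <<'E'
from h import *
im=snap('wrist','w14.png')
g=np.clip((im[20:300,120:440].astype(float)-60)*1.6,0,255).astype(np.uint8)
K=eyes.get_calibration('wrist');Ei=np.linalg.inv(np.array(K['extrinsics']))
g=cv2.cvtColor(cv2.resize(g,None,fx=2,fy=2),cv2.COLOR_RGB2BGR)
m=np.array([564,-16]);u=np.array([.087,-.996]);l=np.array([.996,.087])
for (x,z,col) in ((0,200,(0,0,255)),(35,110,(0,255,0)),(173.6,20,(255,0,0)),(376,200,(0,0,255)),(366,20,(255,0,0))):
    q=[]
    for s in(-150,150):
        P=m+x*u+s*l;p=Ei@np.array([*P,z,1]);q.append((int((K['fx']*p[0]/p[2]+K['cx']-120)*2),int((K['fy']*p[1]/p[2]+K['cy']-20)*2)))
    cv2.line(g,q[0],q[1],col,1);print(x,q)
cv2.imwrite('pics/w14c.png',g)
E
```

```text
clock: 14.22
tool_pos: [562.7, -160.0, 404.0]
ee_rot: [177.5, 0.1, 93.0]
wrist_force: [-0.3, 0.6, -0.2]
grip_width: 59.6
0 [(23, 45), (610, 29)]
35 [(85, 133), (542, 120)]
173.6 [(138, 319), (493, 304)]
376 [(111, 673), (561, 647)]
366 [(160, 526), (485, 510)]
```

View pics/w14c.png

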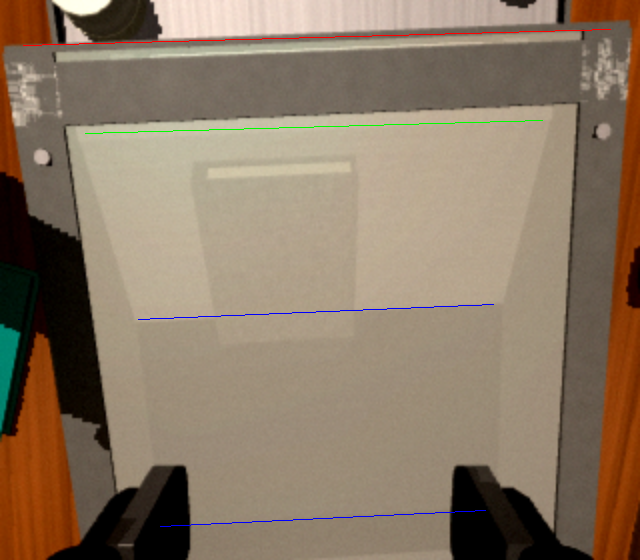

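```bash
python3 - <<'E'
from h import *
a=snap('side','s15.png')
cv2.imwrite('pics/s15c.png',cv2.cvtColor(cv2.resize(a[60:280,130:400],None,fx=2.7,fy=2.7,interpolation=cv2.INTER_CUBIC),cv2.COLOR_RGB2BGR))
im=snap('wrist','w15.png');o=cv2.cvtColor(cv2.imread('pics/w14.png'),cv2.COLOR_BGR2RGB)
print(np.abs(im.astype(int)-o)[80:220,190:330].mean())
E
```

```text
1.5329421768707483
```

View pics/s15c.png

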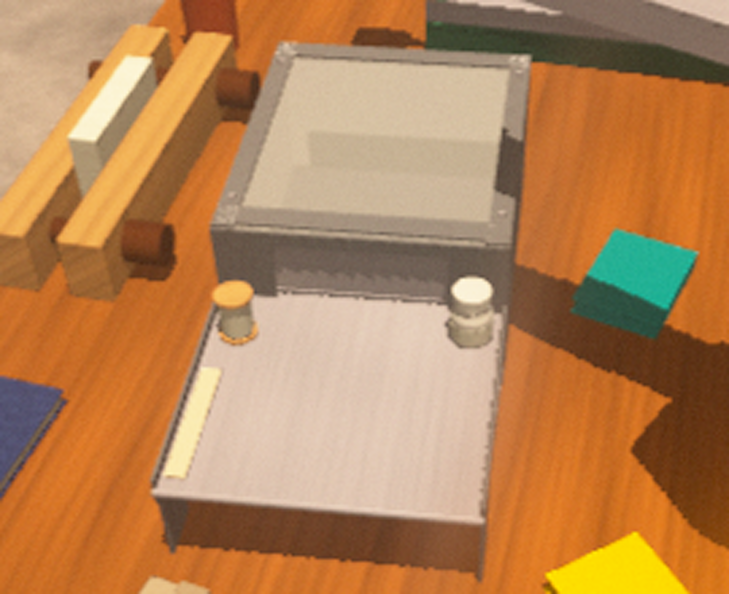

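```bash
python3 -c "
from h import *
print(order.close_job(), robot.get_obs()['clock'])"
```

```text
the job is handed in; nothing more can be done
the job is handed in; nothing more can be done
```

The book is posted and I handed the job in after about 14 s. I slid it along the shelf with two fingertips until it nosed the flap open. I gave it one last short push past the brow, then drew the fingers straight back before it went down the chute.

**Book:** seen through the cover by the wrist camera, it lies wholly past the brow. It rests on the chute with its nose on the well floor, not flat in the well. Two pictures about 0.1 s apart showed no movement.

**Flap and other things:** the last side picture shows the flap shut, the shelf clear and the robot clear of everything. The spool, glue jar and bone folder measured within the detector's few millimetres of where they were. I did not measure the things on the bench afterwards, but the arm kept well above them.

**What went wrong:** my first push passed just above the book and touched nothing, because the open fingertips stand about 22 mm higher than the reported tool position. I lowered the tool and repeated the push. Every wrist force reading I took was under 2 N.

**Failed checks:** the scene and side cameras could not make out the book under the cloudy-looking cover, so only the wrist camera confirms where it ended up.

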